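# Sort the last two pins into the tote and lift it level

## Task

Stand the two loose pins upright in the free wells of the wooden tote so that the row on each side of the handle board holds pins of one length: the long one goes on the same side of the board as the long pin already there, the short one on the side of the short pin. Then take the tote by that upright board and lift it, level, until it is at least 10 cm clear of the bench (no more than about 25 cm), and keep it there, steady and level with all four pins seated; finish while still holding it in the air. Leave the mallet, the oval wooden pad, the spirit level and the folding rule alone.

Things in the scene. Friction and masses are not known exactly. Their poses are not given: they have to be found in the camera images.
- tote: loose wooden tote, 0.4 kg empty, on the bench: base block 150 (x) x 144 (y) x 24 mm, two rows of two wells, one row each side of an upright handle board (12 mm thick, along the tote's x at y = 0, 142 mm long up to 54 mm above the underside, then 84 mm long up to 88 mm). Two diagonal wells hold one long and one short pin; which row is the long one varies. Origin: centre of underside; z up
- tote_grip (a point): point in the tote's handle board, half-way along it, 70 mm above the tote's underside and 18 mm below the board's top; good place to pinch the board across its 12 mm thickness (along the tote's y). No pin stands within 30 mm of it along x. Axes as the tote's
- well_1 (a point): centre of the mouth of a square well, 28 x 28 mm and 18 mm deep, in the top of the tote's base (24 mm above its underside); at -45 mm along the tote's x and +48 mm along its y. Wells with the same y form one row. A seated pin's foot stands 6 mm above the tote's underside
- well_2 (a point): centre of the mouth of a square well, 28 x 28 mm and 18 mm deep, in the top of the tote's base (24 mm above its underside); at +45 mm along the tote's x and +48 mm along its y. Wells with the same y form one row. A seated pin's foot stands 6 mm above the tote's underside
- well_3 (a point): centre of the mouth of a square well, 28 x 28 mm and 18 mm deep, in the top of the tote's base (24 mm above its underside); at -45 mm along the tote's x and -48 mm along its y. Wells with the same y form one row. A seated pin's foot stands 6 mm above the tote's underside
- well_4 (a point): centre of the mouth of a square well, 28 x 28 mm and 18 mm deep, in the top of the tote's base (24 mm above its underside); at +45 mm along the tote's x and -48 mm along its y. Wells with the same y form one row. A seated pin's foot stands 6 mm above the tote's underside
- long_loose_mid (a point): plain aluminium pin, a 95 mm long round rod of 22 mm diameter with a fine groove near one end, upright, standing on the bench, about 0.1 kg; this point is its centre, half-way up (47.5 mm from either end); its z axis runs along the pin
- short_loose_mid (a point): plain aluminium pin, a 65 mm long round rod of 22 mm diameter with a fine groove near one end, upright, standing on the bench, about 0.07 kg; this point is its centre, half-way up (32.5 mm from either end); its z axis runs along the pin
- long_stored_mid (a point): plain aluminium pin, a 95 mm long round rod of 22 mm diameter with a fine groove near one end, upright, standing in one well of the tote; this point is its centre, half-way up (47.5 mm from either end); its z axis runs along the pin
- short_stored_mid (a point): plain aluminium pin, a 65 mm long round rod of 22 mm diameter with a fine groove near one end, upright, standing in the diagonally opposite well of the tote; this point is its centre, half-way up (32.5 mm from either end); its z axis runs along the pin
- mallet: wooden mallet lying on the bench, 116 x 276 x 66 mm, to be left alone; origin at the centre of its underside
- oval_pad: dark oval wooden pad lying flat, 96 x 134 x 30 mm, to be left alone; origin at the centre of its underside
- spirit_level: wooden spirit level standing on edge, 27 x 257 x 49 mm, long along its y, to be left alone; origin at the centre of its underside
- folding_rule: yellow folded rule lying flat, 36 x 201 x 4 mm, long along its y, to be left alone; origin at the centre of its underside
Things that resemble listed ones, but are neither listed nor needed, are in the scene too. Leave any green or purple look-alike of the part that bears short_loose_mid alone.

How it is judged:
By the outcome, as a careful person would: the job done as asked, in the order asked, and still so for the second after the job is handed in, while the arm keeps its last pose, push and grip.
It also fails if it takes over 61 s, if anything falls off the work surface, if the arm or the gripper's body presses on something with over 40 N, if the wrist force passes 120 N, or if a joint passes its speed limit or range.

## Robot

A 6-joint arm with a two-finger parallel gripper is mounted at the origin on a cart in front of the work surface, level with it; the furniture and walls round the work are solid. World frame = base frame: x ahead of the robot, y to its left, z up, the work surface at z = 0. Lengths are in m, angles in rad, forces in N, time in s.
With the tool pointing down it reaches from about 0.375 to 0.925 m from the base axis. Payload 5.7 kg.
Tool frame: the origin (TCP) lies midway between the tips of the shut fingers; the grasp point (between the pads) lies 19 mm behind it; z points along the fingers, y is the line along which they close (so a half turn about z gives the same grasp; the last joint's range is limited). The gripper opens to 88 mm and grips with 3 to 60 N. Pads are 20 mm wide; open, the fingers measure 115 mm over their backs; the gripper's body (75 mm by 178 mm) begins 61 mm behind the grasp point.
Start: joints at [-1.355, 0.359, 1.51, -0, 1.272, -0.115], TCP at [0.195, -0.567, 0.223] pointing down, gripper open.
Joint ranges: [-2.97, 2.97], [-1.01, 2.36], [0.21, 2.38], [-0.96, 4.11], [0.2, 2.71], [-2.98, 2.98]. Speed limits (rad/s): [2.39, 2.39, 3.14, 3.14, 3.14, 3.14].

## Interface

Orientations are given as a unit quaternion [x, y, z, w].
In Python, from bench import move_ptp, servo_line, goto_joints, move_gripper, sleep, inverse_kinematics, capture, PlanningError, close_job, spot_in, silhouettes, current_clock, current_joint_pos, current_qvel, current_joint_torque, current_position, current_orientation, current_force, current_torque, current_finger_gap, current_grip_force gives the robot as it stands. Calls block until the motion is done:
- move_ptp(position, orientation): joint-space move of the TCP to a pose.
- servo_line(position, orientation=None, rate=0.15, contact_N=None): straight line of the TCP; orientation=None keeps the orientation; rate is the mean speed in m/s. With contact_N (N) it stops when the force on the tool has changed by that much, and returns True; else False.
- goto_joints(angles): joint-space move.
- move_gripper(opening): finger opening in m; the grip force is fixed at half the most; returns when the fingers have stopped.
- sleep(seconds).
- inverse_kinematics(position, orientation): joint angles nearest the present ones, or None.
- capture(name): name is "scene" or "top" or "wrist"; returns a dict with "image" (400x640x3 uint8, blue, green, red), "range_z" (400x640 float32, m along the optical axis (not along the pixel's ray), 0 where there is no reading), "intrinsics" (3x3 intrinsics, pixels), "R" (3x3) and "t" (3): a world point X has camera coordinates R X + t. Camera axes: x right, y down, z forward; pixel columns grow to the right and rows downward; lengths in m; the calibration is good to about 2 mm. A picture is of the moment at which its call begins.
A pose or a line that the arm cannot do raises PlanningError and nothing moves.
- close_job(): hands the job in; it is judged then, once.
Trained networks look in the newest picture that a camera, given by its name, has taken for a name from the list of things; names that differ only in an ending like _2 or _b are one class to them, and where a whole thing is asked for, a point or a joint stands for the part that bears it (a point fixed in the world has none). Each returns a list of dicts, best first, with "conf" (0 to 1); they miss things now and then, are a little off and sometimes report something else, mostly with a low value. They report only what shows in the picture. A call takes as long as a camera call. They do not tell look-alikes from the thing itself.
- spot_in(camera, query): "xy" ([column, row] in pixels, amid what is visible of it).
- silhouettes(camera, query): "region" (400x640 bool, what is visible of it) and "xy" ([column, row] in pixels, amid what is visible of it).
Readings, each from a call of its own:
- current_clock(): time.
- current_joint_pos(): joint angles.
- current_qvel(): joint speeds.
- current_joint_torque(): joint torques, N m.
- current_position(): TCP position.
- current_orientation(): TCP orientation.
- current_force(): force on the tool from outside, world axes, zero at the start.
- current_torque(): the same for the moment, N m.
- current_finger_gap(): finger opening in m.
- current_grip_force(): force on a finger pad.
Only numpy, scipy, OpenCV 4.12 (cv2) and the standard library are available. Lean on these libraries where they do the work, as an engineer would, in place of code of your own. Each camera call takes 0.05 s, during which the arm holds its last target. There are 200 camera calls.

## Working session

There is one attempt and no reset: what is moved stays moved. The work goes in short steps, each a Python script; the robot and the scene stay as the last script left them, time stands still between calls to the robot, and variables do not carry over. Pictures are saved under pics/ and viewed, at most 10 in all, crops included, and the job is handed in when it is done.

```bash
mkdir -p pics; cat > h.py <<'E'
import numpy as np, cv2
from bench import *
def world(c,uv,z=None):
    K,R,t=c["intrinsics"],c["R"],np.array(c["t"])
    u,v=uv; d=np.linalg.inv(K)@np.array([u,v,1.])
    if z is None:
        return R.T@(d*c["range_z"][int(round(v)),int(round(u))]-t)
    o=-R.T@t; w=R.T@d
    return o+w*(z-o[2])/w[2]
def cloud(c):
    K,R,t=c["intrinsics"],c["R"],np.array(c["t"])
    v,u=np.mgrid[:400,:640]; D=c["range_z"]
    P=np.stack([u,v,np.ones_like(u)],-1)@np.linalg.inv(K).T*D[...,None]
    W=(P-t)@R; W[D<=0]=np.nan
    return W
E
python3 - <<'E'
from h import *
for n in ["top","scene"]:
    c=capture(n); cv2.imwrite(f"pics/{n}.png",c["image"]); np.savez(f"{n}.npz",**c)
    for q in ["tote","long_loose_mid","short_loose_mid","mallet","oval_pad","spirit_level","folding_rule"]:
        for s in spot_in(n,q): print(n,q,np.round(s["xy"]),round(s["conf"],2),np.round(world(c,s["xy"]),3))
print(current_clock())
E
```

```text
top tote [313. 188.] 0.63 [0.559 0.021 0.03 ]
top long_loose_mid [254. 194.] 0.56 [0.575 0.241 0.069]
top short_loose_mid [240. 235.] 0.59 [0.433 0.327 0.055]
top short_loose_mid [252. 223.] 0.51 [0.48  0.275 0.032]
top short_loose_mid [268. 246.] 0.49 [0.389 0.244 0.005]
top short_loose_mid [283. 230.] 0.43 [0.41  0.18  0.055]
top short_loose_mid [263. 228.] 0.38 [0.432 0.245 0.066]
top mallet [447. 142.] 0.57 [ 0.59  -0.54   0.054]
top oval_pad [418. 200.] 0.76 [ 0.389 -0.336  0.033]
top spirit_level [205. 211.] 0.8 [0.577 0.429 0.041]
top folding_rule [204. 262.] 0.78 [0.395 0.474 0.003]
scene tote [304. 214.] 0.62 [0.529 0.054 0.052]
scene long_loose_mid [246. 226.] 0.7 [0.569 0.245 0.051]
scene long_loose_mid [305. 214.] 0.62 [0.545 0.042 0.033]
scene short_loose_mid [263. 256.] 0.61 [0.425 0.249 0.049]
scene short_loose_mid [279. 270.] 0.52 [ 0.39   0.216 -0.002]
scene short_loose_mid [235. 266.] 0.46 [0.433 0.335 0.043]
scene mallet [434. 159.] 0.53 [ 0.592 -0.579  0.021]
scene oval_pad [422. 208.] 0.6 [ 0.376 -0.332  0.028]
scene spirit_level [184. 251.] 0.56 [0.582 0.453 0.029]
scene folding_rule [193. 300.] 0.76 [0.404 0.478 0.005]
0.8
```

View pics/top.png

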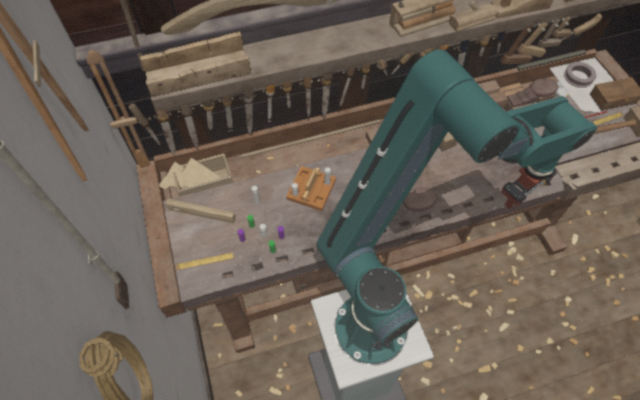

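View pics/scene.png

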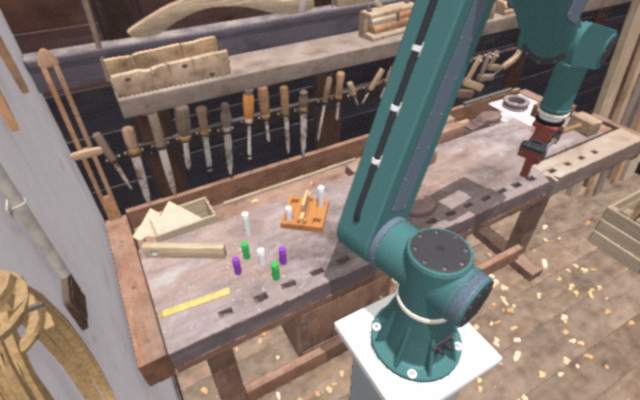

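The long loose pin is the tall aluminium one at top (254,194). The short candidates are bare aluminium at (263,228), green at (251,221) and (272,246), and purple at (241,235) and (281,232). The bare aluminium one fits the description. I'll look from close by with the wrist camera to confirm.

```bash
python3 - <<'E'
from h import *
print(current_orientation())
move_ptp([0.47,0.13,0.42],[1,0,0,0])
print(current_joint_pos(),current_clock())
c=capture("wrist"); np.savez("w1.npz",**c); cv2.imwrite("pics/w1.png",c["image"])
print(-c["R"].T@c["t"],c["R"])
for q in ["tote","long_loose_mid","short_loose_mid"]:
    for s in spot_in("wrist",q): print(q,np.round(s["xy"]),round(s["conf"],2),np.round(world(c,s["xy"]),3))
E
```

```text
[ 9.86354668e-01  1.64634345e-01  1.95714745e-07 -2.30861914e-05]
[ 1.27067413e-01  6.78199756e-02  1.41824393e+00 -2.13280977e-04
  1.65596109e+00  1.69866631e+00] 3.5333
[0.54510485 0.1295113  0.58111117] [[-8.56445039e-04 -9.99999380e-01  7.11565249e-04]
 [-9.61883143e-01  1.01838454e-03  2.73458922e-01]
 [-2.73459477e-01 -4.50240082e-04 -9.61883419e-01]]
tote [378. 103.] 0.64 [0.567 0.038 0.065]
long_loose_mid [262.  93.] 0.82 [0.581 0.23  0.094]
short_loose_mid [244. 147.] 0.74 [0.491 0.273 0.065]
short_loose_mid [294. 187.] 0.71 [0.418 0.186 0.065]
short_loose_mid [261. 174.] 0.62 [0.442 0.246 0.064]
short_loose_mid [221. 175.] 0.6 [0.441 0.319 0.065]
short_loose_mid [273. 208.] 0.56 [0.373 0.23  0.054]
```

View pics/w1.png

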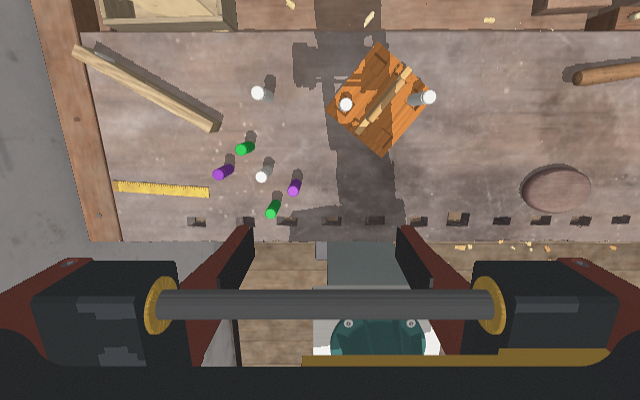

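```bash
cat > ana.py <<'E'
from h import *
def tops(c,zlo,zhi,amin=15):
    W=cloud(c); m=((W[...,2]>zlo)&(W[...,2]<zhi)&(W[...,0]>.3)&(W[...,0]<.75)&(W[...,1]>-.15)&(W[...,1]<.36)).astype(np.uint8)
    n,l,s,_=cv2.connectedComponentsWithStats(m,connectivity=4)
    for i in range(1,n):
        if s[i,4]<amin: continue
        P=W[l==i]; (r)=cv2.minAreaRect(P[:,:2].astype(np.float32))
        print(f"[{zlo},{zhi}]",s[i,4],c["image"][l==i].mean(0).round(),"mean",P.mean(0).round(4),"rect",np.round(r[0],4),np.round(r[1],4),round(r[2],1))
E
python3 - <<'E'
from ana import *
c=dict(np.load("w1.npz"))
for a,b in [(.061,.068),(.068,.074),(.083,.092),(.092,.108),(.018,.03)]: tops(c,a,b)
im=cv2.resize(c["image"][30:230,190:450],None,fx=3,fy=3,interpolation=cv2.INTER_CUBIC);cv2.imwrite("pics/c1.png",im)
E
```

```text
[0.061,0.068] 118 [ 90. 191.  63.] mean [0.4869 0.2802 0.0641] rect [0.4872 0.2808] [0.0198 0.0204] 0.5
[0.061,0.068] 106 [194.  85. 161.] mean [0.4409 0.3256 0.0642] rect [0.441  0.3255] [0.0194 0.0207] 83.8
[0.061,0.068] 103 [233. 236. 238.] mean [0.437  0.2471 0.0643] rect [0.4364 0.2474] [0.0202 0.0203] 61.0
[0.061,0.068] 104 [208. 103. 181.] mean [0.41   0.1892 0.0645] rect [0.4097 0.1894] [0.0194 0.0207] 0.5
[0.061,0.068] 93 [103. 205.  76.] mean [0.3654 0.2336 0.0644] rect [0.3651 0.2341] [0.0188 0.0195] 0.2
[0.068,0.074] 126 [233. 236. 238.] mean [0.5643 0.0929 0.0704] rect [0.5641 0.0933] [0.0211 0.0188] 1.2
[0.083,0.092] 378 [ 97. 144. 183.] mean [0.5697 0.0275 0.0867] rect [0.5687 0.0278] [0.0122 0.0829] 51.2
[0.083,0.092] 25 [153. 160. 166.] mean [ 0.5714 -0.03    0.0878] rect [ 0.5717 -0.0303] [0.0181 0.0052] 18.9
[0.092,0.108] 144 [232. 235. 236.] mean [0.5815 0.2374 0.0943] rect [0.5813 0.2376] [0.0205 0.0196] 44.7
[0.092,0.108] 163 [219. 223. 226.] mean [ 0.5742 -0.037   0.1001] rect [ 0.5745 -0.0377] [0.0202 0.0207] 22.0
[0.018,0.03] 304 [126. 151. 170.] mean [0.7123 0.3249 0.0223] rect [0.719  0.3328] [0.0332 0.0552] 2.3
[0.018,0.03] 4545 [ 60. 109. 168.] mean [0.5717 0.0307 0.0236] rect [0.5692 0.027 ] [0.1443 0.1504] 51.2
[0.018,0.03] 20 [124. 128. 131.] mean [ 0.5736 -0.0296  0.0243] rect [ 0.5734 -0.0299] [0.018  0.0056] 7.2
[0.018,0.03] 40 [ 73.  91. 104.] mean [0.5314 0.3388 0.0241] rect [0.5334 0.3397] [0.0316 0.0154] 20.6
[0.018,0.03] 26 [100.  48.  85.] mean [0.4443 0.3189 0.0239] rect [0.4436 0.3198] [0.0207 0.0076] 23.6
[0.018,0.03] 15 [120. 123. 125.] mean [0.4425 0.241  0.0249] rect [0.4418 0.2416] [0.0192 0.0067] 42.9
[0.018,0.03] 21 [46. 95. 30.] mean [0.3718 0.2291 0.0233] rect [0.3708 0.2293] [0.0193 0.007 ] 56.9
```

View pics/c1.png

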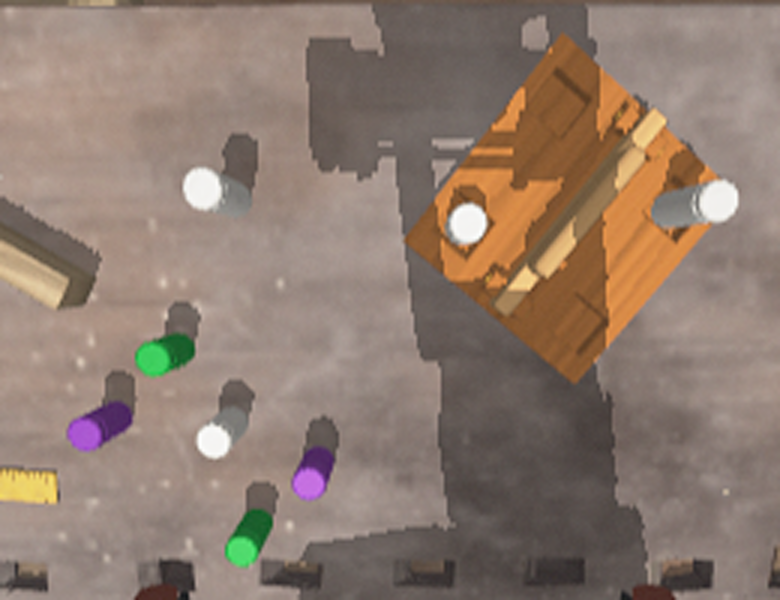

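The crop shows bare aluminium pins at (213,440), short, and (202,188), long loose. In the tote, the short stored pin is at (465,222) and the long stored pin at (718,200), with the free wells at about (565,95) and (590,320). The tote centre is about (0.569, 0.028), with the board along −38.8°. Next I'll pick the long pin.

```bash
cat >> ana.py <<'E'
from scipy.spatial.transform import Rotation as Ro
def quat(a):  # tool y along world angle a (deg), pointing down
    a=np.radians(a); y=np.array([np.cos(a),np.sin(a),0]); z=np.array([0,0,-1.])
    return Ro.from_matrix(np.stack([np.cross(y,z),y,z],1)).as_quat()
def look(n):
    c=capture("wrist"); np.savez(n+".npz",**c); cv2.imwrite(f"pics/{n}.png",c["image"]); return c
E
python3 - <<'E'
from ana import *
for a in (-38.8,141.2,51.2,-128.8):
    print(a,[None if (q:=inverse_kinematics(p,quat(a))) is None else np.round(q,2) for p in ([.5813,.2375,.05],[.504,.0186,.06],[.634,.037,.04],[.569,.028,.05],[.569,.028,.25])])
move_ptp([.5813,.2375,.22],quat(-38.8)); move_gripper(.05)
print(current_clock())
c=look("w2")
tops(c,.088,.104); tops(c,.061,.069)
E
```

```text
-38.8 [array([ 0.28,  0.59,  1.61, -0.  ,  0.95,  0.96]), array([-0.1 ,  0.44,  1.88, -0.  ,  0.82,  0.58]), array([-0.05,  0.61,  1.6 , -0.  ,  0.94,  0.63]), array([-0.07,  0.52,  1.75, -0.  ,  0.87,  0.61]), array([-0.07,  0.29,  1.54, -0.  ,  1.31,  0.61])]
141.2 [array([ 0.28,  0.59,  1.61, -0.  ,  0.95, -2.19]), array([-0.1 ,  0.44,  1.88, -0.  ,  0.82, -2.56]), array([-0.05,  0.61,  1.6 , -0.  ,  0.94, -2.51]), array([-0.07,  0.52,  1.75, -0.  ,  0.87, -2.54]), array([-0.07,  0.29,  1.54, -0.  ,  1.31, -2.54])]
51.2 [array([ 0.28,  0.59,  1.61, -0.  ,  0.95, -0.62]), array([-0.1 ,  0.44,  1.88, -0.  ,  0.82, -0.99]), array([-0.05,  0.61,  1.6 , -0.  ,  0.94, -0.94]), array([-0.07,  0.52,  1.75, -0.  ,  0.87, -0.97]), array([-0.07,  0.29,  1.54, -0.  ,  1.31, -0.97])]
-128.8 [array([ 0.28,  0.59,  1.61, -0.  ,  0.95,  2.53]), array([-0.1 ,  0.44,  1.88, -0.  ,  0.82,  2.15]), array([-0.05,  0.61,  1.6 , -0.  ,  0.94,  2.2 ]), array([-0.07,  0.52,  1.75, -0.  ,  0.87,  2.18]), array([-0.07,  0.29,  1.54, -0.  ,  1.31,  2.18])]
5.475
[0.088,0.104] 338 [213. 216. 218.] mean [0.5824 0.2383 0.0941] rect [0.5818 0.2379] [0.021  0.0211] 40.6
[0.061,0.069] 275 [203.  93. 173.] mean [0.4427 0.3261 0.0641] rect [0.4419 0.3264] [0.021  0.0209] 71.5
[0.061,0.069] 264 [103. 205.  75.] mean [0.4882 0.2807 0.0642] rect [0.4878 0.2806] [0.021  0.0209] 65.7
[0.061,0.069] 233 [157. 163. 165.] mean [0.4385 0.2475 0.0643] rect [0.4382 0.2472] [0.0208 0.0204] 49.2
```

Consistent. Next I'll grasp and lift the long pin, then look at the tote with the same yaw before placing.

```bash
python3 - <<'E'
from ana import *
Q=quat(-38.8)
print(servo_line([.582,.238,.051],Q,rate=.12,contact_N=8))
move_gripper(0.0); print(current_finger_gap(),current_grip_force())
servo_line([.582,.238,.19],rate=.15)
move_ptp([.504,.0186,.19],Q)
print(current_clock(),current_position(),current_finger_gap())
c=look("w3")
for a,b in [(.066,.075),(.083,.092),(.095,.107),(.018,.03)]: tops(c,a,b)
E
```

```text
False
0.021418521709896624 30.000271797180176
9.6417 [0.5047619  0.01917328 0.1900005 ] 0.021374171616913712
[0.066,0.075] 438 [240. 241. 242.] mean [0.5647 0.0926 0.0702] rect [0.5646 0.0926] [0.0206 0.0208] 7.2
[0.066,0.075] 34 [ 72. 103. 129.] mean [0.5552 0.0464 0.0734] rect [0.5553 0.0464] [0.0005 0.0316] 52.1
[0.066,0.075] 63 [132. 137. 140.] mean [ 0.5731 -0.0303  0.0703] rect [ 0.5734 -0.0316] [0.0205 0.0075] 10.8
[0.083,0.092] 1140 [ 88. 128. 162.] mean [0.5699 0.0277 0.0867] rect [0.5699 0.0275] [0.0112 0.0824] 51.3
[0.083,0.092] 84 [149. 153. 156.] mean [ 0.5729 -0.0303  0.0871] rect [ 0.5738 -0.0316] [0.0206 0.0081] 9.6
[0.095,0.107] 440 [176. 182. 185.] mean [ 0.5747 -0.0373  0.1   ] rect [ 0.5748 -0.0382] [0.0205 0.0218] 7.3
[0.018,0.03] 92 [ 54. 110.  37.] mean [0.4853 0.2707 0.0235] rect [0.4847 0.2713] [0.0037 0.0157] 73.2
[0.018,0.03] 147 [133. 137. 139.] mean [0.4422 0.2403 0.0241] rect [0.4408 0.2418] [0.0215 0.0106] 32.8
[0.018,0.03] 11866 [ 62. 112. 169.] mean [0.5727 0.0337 0.0235] rect [0.57   0.0269] [0.1434 0.1503] 51.2
[0.018,0.03] 149 [ 51. 105.  33.] mean [0.3719 0.2283 0.0241] rect [0.3713 0.2295] [0.0206 0.0092] 55.9
[0.018,0.03] 109 [107.  49.  89.] mean [0.4163 0.1835 0.024 ] rect [0.4148 0.1839] [0.0206 0.0077] 44.0
[0.018,0.03] 53 [140. 144. 146.] mean [ 0.5734 -0.0301  0.0242] rect [ 0.5744 -0.0315] [0.0205 0.0072] 3.5
```

View pics/w3.png

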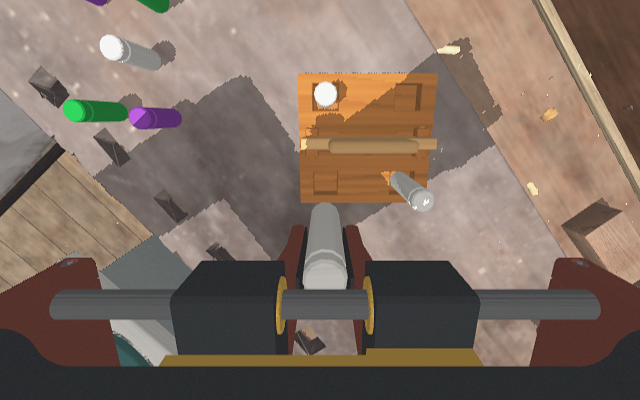

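The picture shows the held long pin at (325,240) right in front of its free well at (326,180). The tote centre is confirmed at (0.570, 0.0275). Inserting now.

```bash
python3 - <<'E'
from ana import *
Q=quat(-38.8); p=[.5046,.0183]
servo_line(p+[.09],Q,rate=.12); print(current_position())
print(servo_line(p+[.055],Q,rate=.05,contact_N=5),current_position(),current_force(),current_clock())
E
```

```text
[0.5052179  0.01839729 0.0904581 ]
True [0.50407021 0.01825426 0.05674049] [ 0.69620822 -0.87126207  2.08637581] 11.3083
```

Seated: the TCP stopped at 0.057, as expected. Next I'll release and fetch the short pin.

```bash
python3 - <<'E'
from ana import *
Q=quat(-38.8)
move_gripper(.045); servo_line([.5046,.0183,.2],Q,rate=.2)
move_ptp([.438,.2473,.18],Q)
c=look("w4"); tops(c,.058,.069)
print(current_clock())
W=cloud(c); m=(W[...,2]>.058)&(W[...,2]<.069)&(np.hypot(W[...,0]-.438,W[...,1]-.2473)<.018)
p=np.nanmean(W[m],0)[:2]; p=p if m.sum()>80 else np.array([.438,.2473]); print(m.sum(),p)
x,y=p
print(servo_line([x,y,.031],Q,rate=.1,contact_N=8),current_position())
move_gripper(0.0); print(current_finger_gap(),current_grip_force())
servo_line([x,y,.19],Q,rate=.15)
move_ptp([.634,.037,.2],Q)
print(current_clock(),current_position(),current_finger_gap())
c=look("w5")
for a,b in [(.066,.075),(.083,.092),(.095,.107),(.018,.03)]: tops(c,a,b,60)
E
```

```text
[0.058,0.069] 419 [216. 107. 191.] mean [0.4421 0.3262 0.0641] rect [0.4419 0.3261] [0.0206 0.021 ] 62.2
[0.058,0.069] 408 [ 67. 138.  46.] mean [0.4874 0.2809 0.0643] rect [0.4873 0.2807] [0.0207 0.0212] 52.2
[0.058,0.069] 363 [214. 217. 219.] mean [0.4378 0.2479 0.064 ] rect [0.4373 0.2476] [0.0216 0.0203] 51.1
[0.058,0.069] 152 [160. 165. 169.] mean [0.5621 0.1003 0.0634] rect [0.5626 0.098 ] [0.0218 0.0114] 22.5
[0.058,0.069] 324 [136.  58. 112.] mean [0.4108 0.1903 0.064 ] rect [0.4103 0.1893] [0.0214 0.0206] 50.7
[0.058,0.069] 301 [ 69.  99. 124.] mean [0.5568 0.0439 0.0634] rect [0.561  0.0413] [0.0103 0.0552] 62.7
13.75
363 [0.43781748 0.24793282]
False [0.43823681 0.24811545 0.03148796]
0.021595030056508934 29.99882161617279
18.2 [0.63290456 0.0381492  0.19954653] 0.021551258579642955
[0.066,0.075] 325 [223. 226. 227.] mean [0.5659 0.0926 0.0702] rect [0.5655 0.0926] [0.0209 0.0205] 4.3
[0.066,0.075] 139 [ 73. 104. 130.] mean [0.5604 0.0422 0.0703] rect [0.5603 0.0424] [0.0018 0.0465] 52.5
[0.083,0.092] 467 [ 87. 126. 159.] mean [0.5568 0.0395 0.0866] rect [0.5563 0.039 ] [0
[... 254 characters left out ...]
  36.] mean [0.4934 0.2746 0.0241] rect [0.4922 0.2765] [0.0215 0.0117] 51.7
[0.018,0.03] 5222 [ 58. 104. 156.] mean [0.596  0.0553 0.0236] rect [0.5901 0.0524] [0.0802 0.1505] 50.8
[0.018,0.03] 166 [ 52. 105.  36.] mean [0.3728 0.2303 0.024 ] rect [0.3713 0.2317] [0.0217 0.0123] 73.1
[0.018,0.03] 132 [107.  49.  88.] mean [0.4178 0.1863 0.0242] rect [0.4157 0.1863] [0.0216 0.0126] 64.8
[0.018,0.03] 328 [ 55.  96. 145.] mean [0.4927 0.0383 0.0235] rect [0.4936 0.0386] [0.0415 0.0166] 51.8
[0.018,0.03] 242 [ 54.  96. 146.] mean [0.5248 0.0054 0.0235] rect [0.5236 0.0021] [0.0303 0.0221] 43.4
[0.018,0.03] 71 [129. 132. 135.] mean [0.5116 0.0211 0.0239] rect [0.5107 0.0197] [0.0087 0.021 ] 15.7
```

View pics/w5.png

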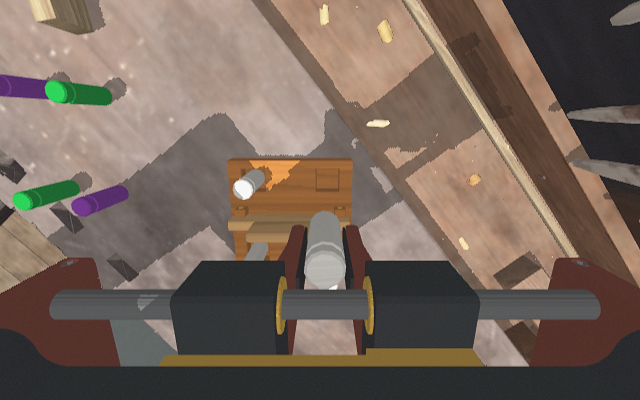

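The held short pin is at (325,235), with its free well at (327,180) just ahead. The short stored pin is in the same row at (243,187). The long pin is in its own well, partly hidden at (257,255). Inserting the short pin.

```bash
python3 - <<'E'
from ana import *
Q=quat(-38.8); p=[.6351,.0369]
servo_line(p+[.07],Q,rate=.12); print(current_position())
print(servo_line(p+[.035],Q,rate=.05,contact_N=5),current_position(),current_force(),current_clock())
E
```

```text
[0.63583997 0.0368947  0.07085477]
True [0.6343661  0.03691695 0.03677902] [0.40522623 0.27455007 1.14597354] 20.1083
```

```bash
python3 - <<'E'
from ana import *
p=[.6351,.0369]
move_gripper(.045); servo_line(p+[.2],quat(-38.8),rate=.2)
move_ptp([.57,.0275,.24],quat(51.2)); move_gripper(.05)
print(current_clock(),current_position())
c=look("w6")
for a,b in [(.066,.075),(.083,.092),(.095,.107)]: tops(c,a,b,60)
E
```

```text
23.3917 [0.57004793 0.02751444 0.23992276]
[0.066,0.075] 280 [231. 234. 236.] mean [0.5652 0.0925 0.0702] rect [0.5655 0.0926] [0.0208 0.0199] 7.4
[0.066,0.075] 237 [195. 200. 203.] mean [0.6334 0.0365 0.0702] rect [0.6339 0.0362] [0.0206 0.0209] 9.8
[0.083,0.092] 706 [ 84. 122. 154.] mean [0.5692 0.0282 0.0868] rect [0.5703 0.0271] [0.0106 0.083 ] 51.4
[0.095,0.107] 343 [166. 172. 176.] mean [0.5044 0.0186 0.1002] rect [0.5046 0.0186] [0.0207 0.0208] 47.6
[0.095,0.107] 201 [157. 162. 166.] mean [ 0.5747 -0.035   0.1   ] rect [ 0.5753 -0.0354] [0.0213 0.0152] 2.4
```

View pics/w6.png

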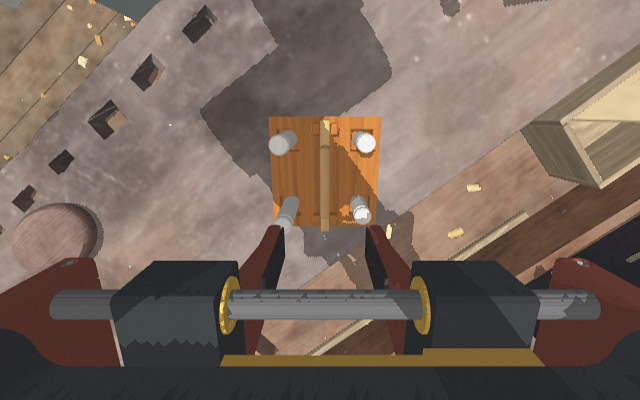

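All four pins are seated: the longs at (281,143) and (288,210), top z 0.100, to the left of the board; the shorts at (366,143) and (361,213), top z 0.070, to the right. Next I'll grip the board and lift.

```bash
python3 - <<'E'
from ana import *
Q=quat(51.3); x,y=.57,.0275
move_gripper(.036)
print(servo_line([x,y,.051],Q,rate=.12,contact_N=8),current_position())
move_gripper(0.0); print(current_finger_gap(),current_grip_force(),current_force())
servo_line([x,y,.211],Q,rate=.06); sleep(.7)
print(current_position(),current_finger_gap(),current_force(),current_torque(),current_clock())
c=look("w7")
K=cloud(c); 
for a,b in [(.17,.195),(.215,.24),(.243,.255),(.255,.275)]: tops(c,a,b,60)
W=K[(K[...,2]>.17)&(K[...,2]<.195)]; W=W[np.hypot(W[:,0]-x,W[:,1]-y)<.1]
A=np.c_[W[:,:2],np.ones(len(W))]; print("plane",np.linalg.lstsq(A,W[:,2],rcond=None)[0],len(W))
E
```

```text
False [0.57055858 0.02747034 0.05164045]
0.011916579432098697 29.99941661953926 [0.0315018  0.19078584 2.4373291 ]
[0.56998986 0.02748908 0.21099163] 0.011873676694040136 [ 0.09456516 -0.2206176  -7.893128  ] [ 0.06401583 -0.09589694 -0.02531622] 29.6333
[0.17,0.195] 20139 [ 56. 100. 154.] mean [0.5503 0.0442 0.1831] rect [0.5521 0.0419] [0.145  0.1023] 51.3
[0.17,0.195] 269 [118. 122. 125.] mean [0.5056 0.0268 0.1834] rect [0.506 0.025] [0.0081 0.021 ] 75.6
[0.17,0.195] 255 [142. 146. 149.] mean [0.5567 0.0902 0.1833] rect [0.5584 0.092 ] [0.0079 0.0209] 7.5
[0.215,0.24] 570 [120. 124. 126.] mean [0.5054 0.027  0.2283] rect [0.5061 0.025 ] [0.0086 0.0212] 75.0
[0.215,0.24] 1613 [218. 222. 225.] mean [0.5634 0.0924 0.2285] rect [0.565  0.0929] [0.0214 0.0215] 88.4
[0.215,0.24] 227 [ 65.  92. 116.] mean [0.5381 0.0531 0.2283] rect [0.539  0.0524] [0.0119 0.0043] 52.0
[0.215,0.24] 284 [41. 46. 77.] mean [0.5551 0.026  0.2288] rect [0.5552 0.026 ] [0.0087 0.0027] 35.3
[0.215,0.24] 279 [46. 52. 89.] mean [0.5683 0.0426 0.229 ] rect [0.5682 0.0425] [0.0085 0.0028] 67.0
[0.243,0.255] 442 [132. 136. 138.] mean [0.5053 0.0269 0.2487] rect [0.506 0.025] [0.0085 0.0212] 75.7
[0.243,0.255] 2960 [ 76. 108. 139.] mean [0.5578 0.0374 0.247 ] rect [0.5581 0.0353] [0.0315 0.0517] 73.4
[0.243,0.255] 407 [ 82. 118. 150.] mean [0.5964 0.0065 0.2465] rect [0.5968 0.0062] [0.0114 0.0138] 52.0
[0.255,0.275] 2221 [159. 165. 167.] mean [0.5042 0.0196 0.2598] rect [0.5043 0.0184] [0.0219 0.0213] 74.6
[0.255,0.275] 275 [42. 45. 65.] mean [0.5577 0.0275 0.2642] rect [0.56   0.0269] [0.004  0.0107] 80.0
[0.255,0.275] 278 [44. 47. 68.] mean [0.5675 0.0397 0.264 ] rect [0.5686 0.0377] [0.0042 0.0116] 21.9
plane [ 0.00018922 -0.00071981  0.18305623] 20604
```

View pics/w7.png

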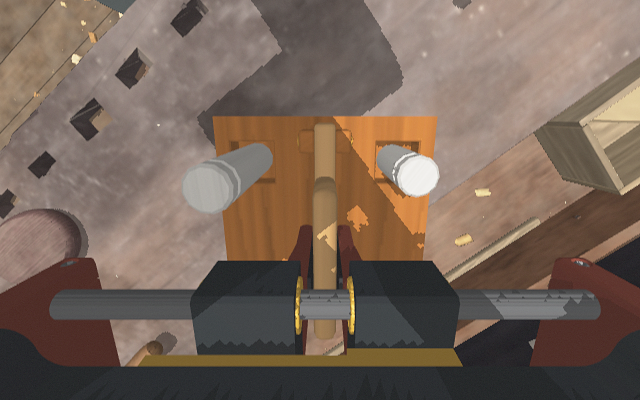

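The tote hangs level about 16 cm up (plane slope under 0.1°). The visible long pin at (210,185) and short pin at (415,175) are seated, and the wrist load of 7.9 N is about what the tote and four pins should weigh. Handing in.

```bash
python3 -c "
from bench import *
print(current_qvel(),current_position()); print(close_job())"
```

```text
[-1.33518443e-03 -1.15675104e-03  2.85001618e-04 -1.59555820e-04
 -1.66479217e-03 -1.70572109e-05] [0.57002026 0.02748329 0.21099017]
the job is handed in; nothing more can be done
None
```

Both loose pins are seated in the row of their own length, and I handed the job in with the tote held level by its board about 16 cm above the bench, at about 30 s of the 61 s allowed.

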